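# Hold the chute gate open and push the knob rack through

### The arm

A 6-joint arm with a two-finger parallel gripper is mounted at the origin on the work surface. World frame = base frame: x ahead of the robot, y to its left, z up, the work surface at z = 0. Lengths are in m, angles in rad, forces in N, time in s.
With the tool pointing down it reaches from about 0.35 to 0.85 m from the base axis. Payload 8.1 kg.
Tool frame: the origin (TCP) lies at the centre of the arm's flange, where the gripper is bolted on; the fingertips stand 186 mm ahead of it and the grasp point (between the pads) lies 167 mm ahead of it; z points along the fingers, y is the line along which they close (so a half turn about z gives the same grasp; the last joint's range is limited). The gripper opens to 93 mm and grips with 3 to 60 N. Pads are 15 mm wide; open, the fingers measure 128 mm over their backs; the gripper's body (75 mm by 188 mm) begins 65 mm behind the grasp point.
Start: joints at [1.148, 0.13, 1.488, -0, 1.523, -0.085], TCP at [0.199, 0.566, 0.405] pointing down, gripper open.
Joint ranges: [-2.96, 2.96], [-0.89, 2.26], [0.02, 2.5], [-1.34, 4.48], [0, 2.73], [-2.66, 2.66]. Speed limits (rad/s): [2.39, 2.39, 2.79, 3.14, 3.14, 3.14].

### API

Orientations are given as a rotation vector (axis times angle).
In Python, from plant import read_state, read_camera, camera_params, robot gives the robot as it stands.
- The arm moves only by the tool carry_out, never from a script. Its argument "targets" is a list of rows, each an object of numbers: "hand": the opening in per cent of the stroke, from 0 (shut) to 100 (fully open); "x", "y", "z": the shift along the tool's x, y, z in m; "ax", "ay", "az": the turn, a rotation vector about the tool's x, y, z in rad. In form: [{"hand": .., "x": .., "y": .., "z": .., "ax": .., "ay": .., "az": ..}, ...]. A call has 1 to 8 rows; each row is the pose to reach, as a shift and turn from the pose commanded when the call began, along the tool's axes at that moment; what a row does not reach only later rows make up. A row lasts 1/8 s, in which the tool goes at most 62.5 mm and 10.7 degrees, less where a joint would pass 70% of its speed; a pose out of reach is approached as far as the arm can. A call with a gripper value outside its range is refused whole. The fingers move at their own pace and stop on an object; "newtons" is the grip in N (left out, the last holds). Time passes only in rows, so rows that repeat a pose let the fingers close. It gives the time, the measured TCP pose, the force, the opening and the grip force at its end, in the units of the state.
- read_state(): the state, without advancing time (a new reading comes with each control period).
- read_camera(name): name is "scene" or "top" or "wrist"; returns (picture, depth): 420x560x3 uint8, blue, green, red; 420x560 float32, m along the optical axis (not along the pixel's ray), 0 where there is no reading.
- camera_params(name): a dict with "fx", "fy", "cx", "cy" (pixels), "position" and "rotation" of the camera in the world. Camera axes: x right, y up, looking along -z (the intrinsics and any distortion apply to the point x, -y, -z); pixel columns grow to the right and rows downward; lengths in m; the calibration is good to about 2 mm. A picture is of the moment at which its call begins: read the wrist's pose just before it. camera_params takes no time and is no camera call; for the wrist camera it gives the pose at the moment of the call.
- robot.close_job(): hands the job in; it is judged then, once.
The state is a dict: "t": time; "q": joint angles; "dq": joint speeds; "joint_torque": joint torques, N m; "tool_pos": TCP position; "orientation": TCP orientation; "force": force on the tool from outside, world axes, zero at the start; "wrist_torque": the same for the moment, N m; "opening": finger opening in m; "gripper_force": force on a finger pad.
Only numpy, scipy, OpenCV 4.12 (cv2) and the standard library are available. Lean on these libraries where they do the work, as an engineer would, in place of code of your own. Each camera call takes 0.05 s, during which the arm holds its last target. There are 200 camera calls.

### The job

On the bench, keep the chute's spring gate open by holding its long tread plate down with one fingertip, and meanwhile push the rack of turned knobs along the chute, past the gate, until it is fully home against the end stop; then let go so that the gate shuts behind it. The gate must never touch the rack, the rack is only pushed (never lifted or tipped), and the tin, the chuck and the bowl stay where they are.

Things in the scene. Friction and masses are not known exactly. Their poses are not given: they have to be found in the camera images.
- chute: Fixed plywood feed chute, base 6 mm thick, x -230 to +150, y -50 to +115. Origin: on the bench top, under the lane's centre line, in the gate's plane. x: the way the rack travels, y: across, to the tread side, z up (chute mm from here on). Lane y -35 to +35, floor at z 6, two aluminium side rails 6 mm thick, tops z 16. Bearing blocks of the shaft, 12 x 18 mm, tops z 36, at y 57, x -214 and +106.
- end_stop (a point): Middle of the end stop's face, at the lane floor (chute x +140, y 0, z 6). The stop is an upright aluminium plate, y -41 to +41, top at z 42.
- gate (a joint): Gate angle, rad: 0 shut, 1.08 fully open (hard stop). Blade and tread are one dark steel piece on the shaft. Pushing the tread down anywhere along its length swings the blade up out of the lane; above 0.8 the blade clears the rack. A spring (at the tread 1 to 2 N shut, 2 to 4 N open) shuts it at once when let go. The rack cannot push it open.
- gate_shaft (a point): Point on the axis of the gate's shaft (10 mm thick, along chute x) at the blade: chute x 0, y +57, z 26.
- tread_edge (a point): Middle of the free outer edge of the tread; moves with the gate. The tread is a plate 290 mm long (chute x -200 to +90), 3 mm thick, reaching 40 mm outwards (+y) from the shaft axis. Shut, it rises outwards at 52 degrees (edge at y +82, z 58); fully open it slopes down at 10 degrees (its top then z 23 at y +82).
- blade_tip (a point): Free end of the gate's blade, a bar at chute x 0, 6 mm thick (x), 10 mm wide, reaching 56 mm from the shaft axis; moves with the gate. Shut, it rises at 20 degrees across the lane and blocks it (tip at y +4, z 45); fully open it stands nearly upright above the shaft (top z 82).
- rack: Loose wooden rack, about 0.3 kg, in the lane before the gate: 90 mm (x) by 66 mm (y), an upright board 8 mm thick, 44 mm high, full width at each end (outer faces x -45 and +45); between them six small turned knobs fixed on its floor, tops at z 53. Origin: centre of its underside, axes as the chute's. Pushed at the rear board (x -45). Home: origin at chute x +95.
- tin: Bystander: steel tin, 64 mm diameter, 60 mm high; origin at its underside.
- chuck: Bystander: dark steel lathe chuck, 90 mm diameter, 50 mm high; origin at its underside.
- bowl: Bystander: small turned wooden bowl, 100 mm rim, 45 mm high; origin at its underside.

How it is judged:
On the way, in this order (a step that is already met when the one before it is completed fails the run):
1. a finger holds the gate open while the rack is still before it (value of joint gate above 0.8 rad and contact force between the fingers and gate above 0.15 N and x of rack in the frame of chute below -0.046 m), for 0.1 s.
2. the rack passes the gate while a finger holds it open (value of joint gate above 0.8 rad and contact force between the fingers and gate above 0.15 N and x of rack in the frame of chute between -0.02 and 0.045 m), for 0.2 s.
At the end, for the whole second after the job is handed in: The rack stands flat in the lane at rest with its front board within 5 mm of the end stop, and the gate is shut again (under 0.08 rad) (x of rack in the frame of chute between 0.09 and 0.098 m and z of rack in the frame of chute below 0.01 m and angle between rack's own z axis and vertical below 0.06 rad and value of joint gate below 0.08 rad and linear speed of rack below 0.01 m/s); the robot touches nothing.
It fails at once if the gate touches the rack (contact force between gate and rack above 0.5 N).
It fails at once if the rack is lifted off the lane's floor (z of rack in the frame of chute above 0.014 m).
It fails at once if the rack is tipped (angle between rack's own z axis and vertical above 0.15 rad).
It fails at once if the tin, the chuck or the bowl is moved (distance of any of tin, chuck, bowl from where it was at the start of the episode above 0.02 m).
It also fails if it takes over 45 s, if anything falls off the work surface, if the arm or the gripper's body presses on something with over 40 N, if the wrist force passes 120 N, or if a joint passes its speed limit or range.

## Working session

There is one attempt and no reset: what is moved stays moved. The work goes in short steps, Python scripts to look and compute and a tool call to move; the robot and the scene stay as the last step left them, time stands still between calls to the robot, and variables do not carry over. Pictures are saved under pics/ and viewed, at most 10 in all, crops included, and the job is handed in when it is done.

Besides the shell and the picture viewer there is one more tool, called after "Request:" as name(argument=value, ...) on one line, values as JSON. carry_out: Moves the arm, as the interface text tells. Its arguments: {"type":"object","properties":{"targets":{"type":"array","items":{"type":"object","properties":{"hand":{"type":"number"},"x":{"type":"number"},"y":{"type":"number"},"z":{"type":"number"},"ax":{"type":"number"},"ay":{"type":"number"},"az":{"type":"number"}}}},"newtons":{"type":"number"}},"required":["targets"]}

```bash
mkdir -p pics; ls
python3 - <<'E'
from plant import read_state, read_camera, camera_params
import cv2,numpy as np
for n in ("scene","top"):
    p=camera_params(n); im,d=read_camera(n); np.savez(f"{n}.npz",im=im,d=d); cv2.imwrite(f"pics/{n}0.png",im)
    print(n,{k:np.round(v,4).tolist() if not isinstance(v,str) else v for k,v in p.items()},(d>0).mean())
s=read_state();print(s)
E
```

```text
pics
scene {'fx': 414.2204, 'fy': 414.2204, 'cx': 281.9385, 'cy': 208.4127, 'position': [1.2621, 0.1668, 0.5602], 'rotation': [0.6887, 0.7778, 1.6016]} 0.9960586734693877
top {'fx': 463.552, 'fy': 463.552, 'cx': 272.1597, 'cy': 212.2405, 'position': [0.5169, 0.0847, 0.9092], 'rotation': [0.1061, -0.0902, -1.5531]} 0.9961479591836735
{'t': 0.1, 'q': array([ 1.14758036e+00,  1.31085292e-01,  1.48915469e+00,  4.58303612e-05,
        1.52302433e+00, -8.54069593e-02]), 'dq': array([-0.00048838, -0.00207518, -0.0022058 ,  0.0003718 ,  0.00085808,
        0.00144359]), 'joint_torque': array([ 4.49150612e-04, -5.61334848e+01, -4.93100739e+01,  7.69189093e-02,
        2.90845265e-02, -7.34388345e-05]), 'tool_pos': array([0.19874229, 0.56591071, 0.40380093]), 'orientation': array([-5.28034852e-01, -3.09642643e+00,  2.52292865e-03]), 'force': array([ 0.1847894 ,  0.05528985, -0.82667772]), 'wrist_torque': array([-0.02416257, -0.0652245 , -0.03021632]), 'gripper_force': 0.0, 'opening': 0.09287864419333428}
```

View pics/top0.png

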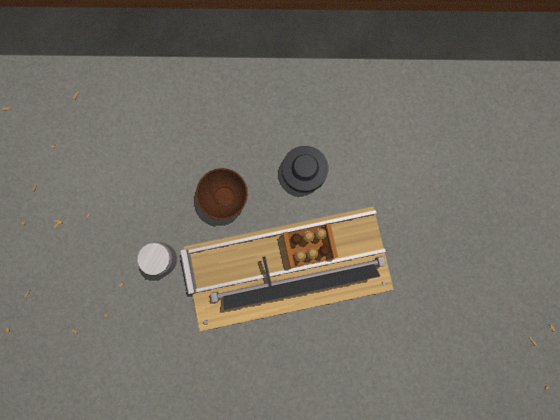

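View pics/scene0.png

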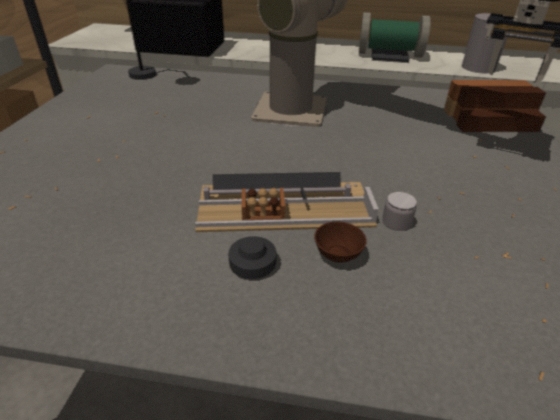

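The top view shows the chute running along the image: the end stop is at about (187,272), the gate blade at (267,272), the rack at (308,247) and the tread at (300,287). The tin (155,260), bowl (222,195) and chuck (305,170) are all clear of the lane. My plan is to put one finger on the tread and the other behind the rack, and move both along together.

```bash
cat > h.py <<'E'
import numpy as np,cv2
from scipy.spatial.transform import Rotation as R
from plant import read_state, read_camera, camera_params
def ray(n,uv,z):
    p=camera_params(n); uv=np.atleast_2d(uv).astype(float)
    d=np.c_[(uv[:,0]-p['cx'])/p['fx'],-(uv[:,1]-p['cy'])/p['fy'],-np.ones(len(uv))]
    d=d@R.from_rotvec(p['rotation']).as_matrix().T; o=np.array(p['position'])
    return o+d*((z-o[2])/d[:,2])[:,None]
def cloud(n,d):
    p=camera_params(n); v,u=np.mgrid[:d.shape[0],:d.shape[1]]
    P=np.stack([(u-p['cx'])/p['fx']*d,-(v-p['cy'])/p['fy']*d,-d],-1)
    return P@R.from_rotvec(p['rotation']).as_matrix().T+np.array(p['position'])
E
python3 - <<'E'
from h import *
f=np.load('top.npz');im,d=f['im'],f['d'];P=cloud('top',d)
hsv=cv2.cvtColor(im,cv2.COLOR_BGR2HSV)
print('px hsv wood',hsv[315,300],hsv[260,230],'rack',hsv[266,310],'bench z',np.median(P[340:400,100:400,2]),P[340:400,100:400,2].std(),'base z',np.median(P[312:316,260:320,2]))
m=((hsv[...,0]>10)&(hsv[...,0]<28)&(hsv[...,1]>80)&(hsv[...,2]>90)).astype(np.uint8);m[:205]=0;m[:,:180]=0;m[:,400:]=0
m=cv2.morphologyEx(m,cv2.MORPH_OPEN,np.ones((3,3)))
n,l,s,c=cv2.connectedComponentsWithStats(m);print(s[s[:,4]>50])
pts=np.argwhere(m)[:,::-1]
W=ray('top',pts,.006)[:,:2]
r=cv2.minAreaRect((W*1000).astype(np.float32));print(r,cv2.boxPoints(r))
big=cv2.resize(im[200:335,170:405],None,fx=3.4,fy=3.4,interpolation=cv2.INTER_CUBIC)
big=cv2.convertScaleAbs(big,alpha=1.5);cv2.imwrite('pics/crop.png',big)
E
```

```text
px hsv wood [ 21  20 125] [ 18 113 187] rack [  5   7 220] bench z -0.00018849839420670422 0.060888540068806174 base z 0.0008993597861799429
[[     0      0    560    420 224123]
 [   184    207    190     42    695]
 [   326    215     57     44   1807]
 [   190    226    136     62   4057]
 [   270    253    115     29    606]
 [   193    265    200     66   3889]]
((522.9616088867188, 64.02114868164062), (165.00355529785156, 380.6789855957031), 12.837926864624023) [[ 400.22986  231.27124]
 [ 484.81445 -139.89172]
 [ 645.69336 -103.22894]
 [ 561.10876  267.93402]]
```

View pics/crop.png

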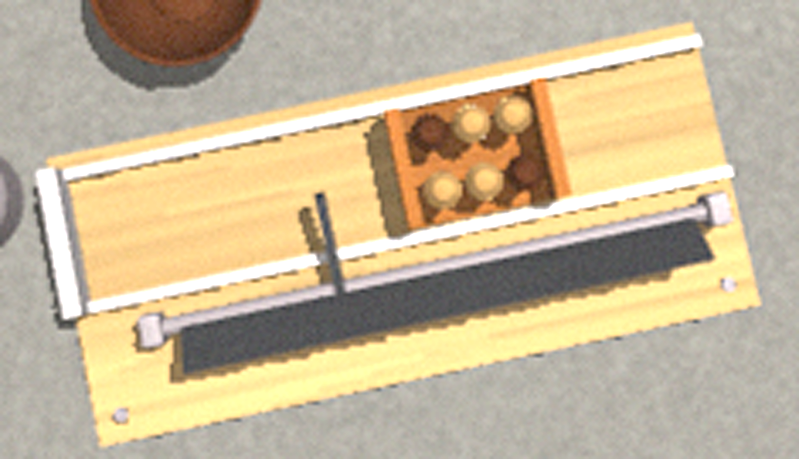

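The crop shows the chute's outline clearly; the rectangle fit gives 165.0 x 380.7 mm, against 165 x 380 nominal. The rack's rear board top runs from about (545,80) to (568,195), its front board is at (390,113)–(410,230), and the shut blade's tip is at (321,195).

```bash
cat >> h.py <<'E'
c=-40*1e-3,32.5*1e-3
th=np.arctan2(231.27+139.89,400.23-484.81)
X=np.array([np.cos(th),np.sin(th),0]);Y=np.array([-X[1],X[0],0])
O=np.array([.52296,.06402,0])-X*c[0]-Y*c[1]
def toC(p): p=np.atleast_2d(p)-O; return np.c_[p@X,p@Y,p[:,2]]*1000
def tip():
    s=read_state();T=R.from_rotvec(s['orientation']).as_matrix();p=s['tool_pos']
    t=p+.186*T[:,2]
    # rows: tool axes in chute frame
    C=np.stack([X,Y,[0,0,1]])
    print('t %.2f tip chute mm'%s['t'],toC(t).round(1),'open',round(s['opening']*1e3,1),'F(chute)',(C@s['force']).round(1),'\ntool axes (cols) in chute\n',(C@T).round(3),'q',s['q'].round(2))
    return s,T,C,t
E
python3 - <<'E'
from h import *
print('O',O,'th',th)
g=lambda a:np.array(a)/3.4+[170,200]
print('rear',toC(ray('top',g([[550,82],[570,193]]),.05)).round(1))
print('front',toC(ray('top',g([[386,113],[409,230]]),.05)).round(1))
print('blade tip',toC(ray('top',g([[321,195]]),.045)).round(1))
print('blocks',toC(ray('top',g([[151,331],[718,209]]),.036)).round(1))
print('stop top inner corners',toC(ray('top',g([[60,170],[82,315]]),.042)).round(1))
print('tread edge',toC(ray('top',g([[184,373],[712,258]]),.058)).round(1))
s,T,C,t=tip()
# desired: tool z=-z, tool y=+-Y
for sg in(1,-1):
    D=np.stack([np.cross(sg*Y,[0,0,-1]),sg*Y,[0,0,-1.]],1)
    rel=R.from_matrix(T.T@D).as_rotvec()
    print(sg,'turn',rel.round(4))
tgt=O+X*(-.165)+Y*.0395+np.array([0,0,.1])
print('tool shift to over start',(T.T@(tgt-t)).round(4))
E
```

```text
O [0.54576028 0.11024118 0.        ] th 1.7948504496972228
rear [[-137.   -28.9   50. ]
 [-134.1   32.3   50. ]]
front [[-45.7 -30.9  50. ]
 [-44.5  33.8  50. ]]
blade tip [[-1.7  5.3 45. ]]
blocks [[ 104.5   58.2   36. ]
 [-213.6   57.6   36. ]]
stop top inner corners [[136.  -37.9  42. ]
 [138.8  41.9  42. ]]
tread edge [[  88.4   82.8   58. ]
 [-199.4   81.7   58. ]]
t 0.10 tip chute mm [[521.1 237.3 217.8]] open 92.9 F(chute) [ 0.  -0.2 -0.8] 
tool axes (cols) in chute
 [[ 0.533  0.846 -0.001]
 [ 0.846 -0.533  0.001]
 [ 0.    -0.002 -1.   ]] q [ 1.15  0.13  1.49  0.    1.52 -0.09]
1 turn [-8.0000e-04 -1.9000e-03 -2.1327e+00]
-1 turn [-1.6000e-03  7.0000e-04  1.0089e+00]
tool shift to over start [-0.533  -0.4751  0.1185]
```

Request:
carry_out(targets=[{"hand": 77,"x": -0.03,"y": -0.027,"az": 0.12},{"hand": 77,"x": -0.065,"y": -0.058,"az": 0.25},{"hand": 77,"x": -0.1,"y": -0.09,"az": 0.38},{"hand": 77,"x": -0.14,"y": -0.125,"az": 0.52},{"hand": 77,"x": -0.18,"y": -0.16,"az": 0.66},{"hand": 77,"x": -0.22,"y": -0.195,"az": 0.8},{"hand": 77,"x": -0.26,"y": -0.23,"az": 0.92},{"hand": 77,"x": -0.295,"y": -0.263,"az": 1.009}])

```text
schema error: expected keys hand, x, y, z, ax, ay, az
```

```bash
cat >> h.py <<'E'
def to(x,y,z):
    s,T,C,t=tip(); tgt=O+X*x/1e3+Y*y/1e3+np.array([0,0,z/1e3])
    D=np.stack([np.cross(-Y,[0,0,-1]),-Y,[0,0,-1.]],1)
    print('shift',(T.T@(tgt-t)).round(4),'turn',R.from_matrix(T.T@D).as_rotvec().round(4))
E
python3 -c "
from h import *
to(-165,39.5,100)"
```

```text
t 0.10 tip chute mm [[521.1 237.3 217.8]] open 92.9 F(chute) [ 0.  -0.2 -0.8] 
tool axes (cols) in chute
 [[ 0.533  0.846 -0.001]
 [ 0.846 -0.533  0.001]
 [ 0.    -0.002 -1.   ]] q [ 1.15  0.13  1.49  0.    1.52 -0.09]
shift [-0.533  -0.4751  0.1185] turn [-1.6000e-03  7.0000e-04  1.0089e+00]
```

All keys are needed.

Request:
carry_out(targets=[{"hand": 77,"x": -0.03,"y": -0.027,"z": 0,"ax": 0,"ay": 0,"az": 0.12},{"hand": 77,"x": -0.065,"y": -0.058,"z": 0,"ax": 0,"ay": 0,"az": 0.25},{"hand": 77,"x": -0.1,"y": -0.09,"z": 0,"ax": 0,"ay": 0,"az": 0.38},{"hand": 77,"x": -0.14,"y": -0.125,"z": 0,"ax": 0,"ay": 0,"az": 0.52},{"hand": 77,"x": -0.18,"y": -0.16,"z": 0,"ax": 0,"ay": 0,"az": 0.66},{"hand": 77,"x": -0.22,"y": -0.195,"z": 0,"ax": 0,"ay": 0,"az": 0.8},{"hand": 77,"x": -0.26,"y": -0.23,"z": 0,"ax": 0,"ay": 0,"az": 0.92},{"hand": 77,"x": -0.295,"y": -0.263,"z": 0,"ax": 0,"ay": 0,"az": 1.009}])

```text
t: 1.1
tool_pos: [0.3905, 0.2185, 0.4044]
orientation: [-1.964, -2.452, 0.0]
force: [-0.1, 0.9, -0.4]
opening: 0.0717
gripper_force: 0.0
```

```bash
python3 -c "
from h import *
to(-165,39.5,100)"
```

```text
t 1.10 tip chute mm [[140.  127.4 218.4]] open 71.7 F(chute) [ 0.9 -0.1 -0.4] 
tool axes (cols) in chute
 [[ 1.    -0.004 -0.   ]
 [-0.004 -1.     0.   ]
 [-0.    -0.    -1.   ]] q [ 0.4  -0.29  1.89 -0.    1.55  0.18]
shift [-0.3046  0.0891  0.1185] turn [-0.0003  0.0001 -0.0038]
```

Request:
carry_out(targets=[{"hand": 77,"x": -0.04,"y": 0.012,"z": 0,"ax": 0,"ay": 0,"az": -0.003},{"hand": 77,"x": -0.09,"y": 0.027,"z": 0,"ax": 0,"ay": 0,"az": -0.003},{"hand": 77,"x": -0.14,"y": 0.042,"z": 0,"ax": 0,"ay": 0,"az": -0.003},{"hand": 77,"x": -0.19,"y": 0.057,"z": 0.02,"ax": 0,"ay": 0,"az": -0.003},{"hand": 77,"x": -0.24,"y": 0.072,"z": 0.05,"ax": 0,"ay": 0,"az": -0.003},{"hand": 77,"x": -0.28,"y": 0.084,"z": 0.08,"ax": 0,"ay": 0,"az": -0.003},{"hand": 77,"x": -0.3046,"y": 0.0891,"z": 0.11,"ax": 0,"ay": 0,"az": -0.003},{"hand": 77,"x": -0.3046,"y": 0.0891,"z": 0.1185,"ax": 0,"ay": 0,"az": -0.003}])

```text
t: 2.1
tool_pos: [0.5438, -0.0583, 0.2833]
orientation: [-1.956, -2.453, 0.004]
force: [0.6, 0.7, 0.1]
opening: 0.0718
gripper_force: 0.0
```

```bash
python3 -c "
from h import *
to(-160,39.5,27)
im,d=read_camera('scene');cv2.imwrite('pics/s1.png',cv2.resize(im[100:300,130:430],None,fx=2.6,fy=2.6))"
```

```text
t 2.10 tip chute mm [[-163.6   40.2   97.3]] open 71.8 F(chute) [ 0.6 -0.8  0.1] 
tool axes (cols) in chute
 [[ 1.     0.001  0.002]
 [ 0.001 -1.     0.004]
 [ 0.002 -0.004 -1.   ]] q [-0.2   0.08  1.77 -0.    1.3  -0.43]
shift [0.0034 0.001  0.0703] turn [-0.0044 -0.0017  0.0005]
```

View pics/s1.png

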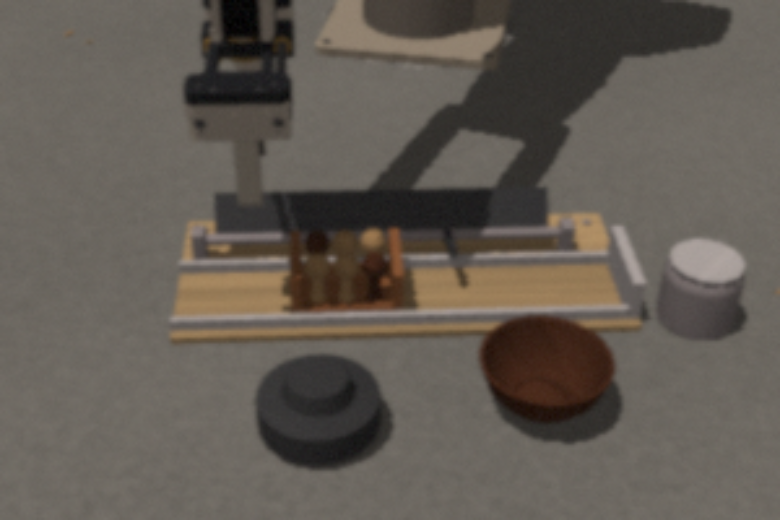

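The hand is behind the rack: the lane finger is at about (250,200), left of the rear board (297,268), with the gate still shut. Next, press down.

Request:
carry_out(targets=[{"hand": 77,"x": 0.002,"y": 0.001,"z": 0.02,"ax": 0,"ay": 0,"az": 0},{"hand": 77,"x": 0.002,"y": 0.001,"z": 0.035,"ax": 0,"ay": 0,"az": 0},{"hand": 77,"x": 0.002,"y": 0.001,"z": 0.047,"ax": 0,"ay": 0,"az": 0},{"hand": 77,"x": 0.002,"y": 0.001,"z": 0.058,"ax": 0,"ay": 0,"az": 0},{"hand": 77,"x": 0.002,"y": 0.001,"z": 0.067,"ax": 0,"ay": 0,"az": 0},{"hand": 77,"x": 0.002,"y": 0.001,"z": 0.074,"ax": 0,"ay": 0,"az": 0},{"hand": 77,"x": 0.002,"y": 0.001,"z": 0.074,"ax": 0,"ay": 0,"az": 0}])

```text
t: 3.02
tool_pos: [0.5449, -0.0549, 0.2118]
orientation: [-1.955, -2.458, 0.001]
force: [-4.4, -0.6, 4.2]
opening: 0.072
gripper_force: 2.3
```

```bash
cat > look.py <<'E'
from h import *
import sys
tip(); im,d=read_camera('scene');P=cloud('scene',d)
Q=((P-O)@np.stack([X,Y,[0,0,1]],1))*1000
b=im.max(-1)
for x0 in(-60,-20,20,70):   # tread profile
    m=(abs(Q[...,0]-x0)<12)&(Q[...,1]>64)&(Q[...,1]<100)&(Q[...,2]>12)&(Q[...,2]<70)
    if m.sum()>8: print('tread',x0,m.sum(),np.polyfit(Q[m][:,1]-57,Q[m][:,2],1).round(3))
m=(abs(Q[...,0])<8)&(Q[...,1]>35)&(Q[...,1]<65)&(Q[...,2]>60)&(Q[...,2]<95)
if m.any(): print('blade top',Q[m].mean(0).round(1),Q[m].max(0).round(1))
cv2.imwrite(f'pics/{sys.argv[1]}.png',cv2.resize(im[100:300,130:430],None,fx=2.6,fy=2.6))
E
python3 look.py s2
```

```text
t 3.02 tip chute mm [[-160.8   37.7   25.8]] open 72.0 F(chute) [0.4 4.4 4.2] 
tool axes (cols) in chute
 [[ 1.     0.003  0.   ]
 [ 0.003 -1.     0.001]
 [ 0.    -0.001 -1.   ]] q [-0.19  0.17  1.81 -0.    1.16 -0.42]
tread -60 67 [-0.104 26.965]
tread -20 61 [-0.119 27.203]
tread 20 70 [-0.117 27.183]
tread 70 62 [-0.114 27.258]
blade top [-1.6 44.7 72.7] [ 2.2 50.5 81.2]
```

View pics/s2.png

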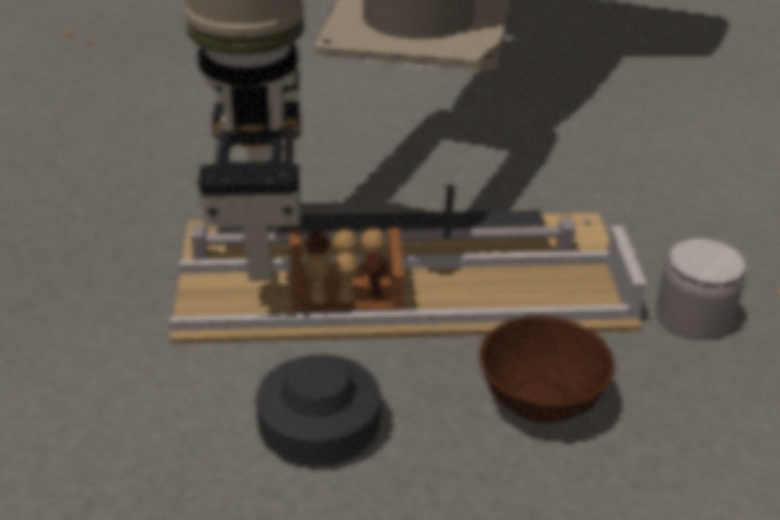

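The gate is open (tread slope −0.114, so gate ≈ 1.02 rad). The blade stands upright at (450,210) and the lane finger is at (258,265), behind the rear board. Now push.

Request:
carry_out(targets=[{"hand": 77,"x": 0.006,"y": 0,"z": 0,"ax": 0,"ay": 0,"az": 0},{"hand": 77,"x": 0.013,"y": 0,"z": 0,"ax": 0,"ay": 0,"az": 0},{"hand": 77,"x": 0.02,"y": 0,"z": 0,"ax": 0,"ay": 0,"az": 0},{"hand": 77,"x": 0.028,"y": 0,"z": 0,"ax": 0,"ay": 0,"az": 0},{"hand": 77,"x": 0.036,"y": 0,"z": 0,"ax": 0,"ay": 0,"az": 0},{"hand": 77,"x": 0.044,"y": 0,"z": 0,"ax": 0,"ay": 0,"az": 0},{"hand": 77,"x": 0.05,"y": 0,"z": 0,"ax": 0,"ay": 0,"az": 0},{"hand": 77,"x": 0.05,"y": 0,"z": 0,"ax": 0,"ay": 0,"az": 0}])

```text
t: 4.08
tool_pos: [0.5341, -0.0053, 0.2129]
orientation: [1.954, 2.458, 0.002]
force: [1.7, -1.4, 4.0]
opening: 0.0718
gripper_force: 2.3
```

```bash
python3 look.py s3
```

```text
t 4.08 tip chute mm [[-110.1   36.8   26.9]] open 71.8 F(chute) [-1.8 -1.3  4. ] 
tool axes (cols) in chute
 [[ 1.     0.004 -0.   ]
 [ 0.004 -1.    -0.002]
 [-0.     0.002 -1.   ]] q [-0.11  0.14  1.85  0.    1.15 -0.33]
tread -60 69 [-0.072 27.308]
tread -20 67 [-0.078 27.411]
tread 20 70 [-0.073 27.233]
tread 70 70 [-0.043 26.622]
blade top [-1.7 42.2 72.8] [ 1.9 48.1 80.1]
```

View pics/s3.png

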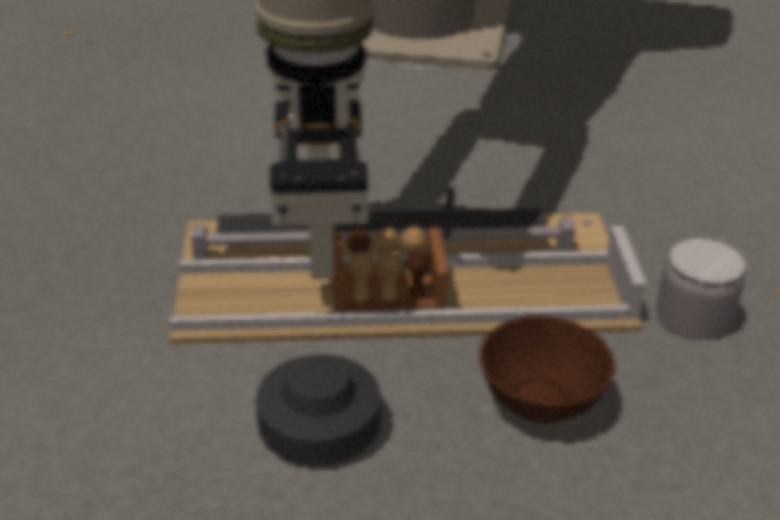

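The rack is moving squarely with the finger (rear board at about (335,265)) and the gate is at ~0.97 rad. I'll continue, slightly lower.

Request:
carry_out(targets=[{"hand": 77,"x": 0.006,"y": -0.001,"z": 0.002,"ax": 0,"ay": 0,"az": 0},{"hand": 77,"x": 0.016,"y": -0.001,"z": 0.002,"ax": 0,"ay": 0,"az": 0},{"hand": 77,"x": 0.027,"y": -0.001,"z": 0.002,"ax": 0,"ay": 0,"az": 0},{"hand": 77,"x": 0.038,"y": -0.001,"z": 0.002,"ax": 0,"ay": 0,"az": 0},{"hand": 77,"x": 0.049,"y": -0.001,"z": 0.002,"ax": 0,"ay": 0,"az": 0},{"hand": 77,"x": 0.06,"y": -0.001,"z": 0.002,"ax": 0,"ay": 0,"az": 0},{"hand": 77,"x": 0.069,"y": -0.001,"z": 0.002,"ax": 0,"ay": 0,"az": 0},{"hand": 77,"x": 0.075,"y": -0.001,"z": 0.002,"ax": 0,"ay": 0,"az": 0}])

```text
t: 5.12
tool_pos: [0.5161, 0.0669, 0.2107]
orientation: [1.954, 2.458, -0.0]
force: [1.4, -6.6, 7.6]
opening: 0.0717
gripper_force: 3.6
```

```bash
python3 look.py s4
```

```text
t 5.12 tip chute mm [[-35.9  38.4  24.7]] open 71.7 F(chute) [-6.7  0.1  7.6] 
tool axes (cols) in chute
 [[ 1.     0.003 -0.001]
 [ 0.003 -1.    -0.001]
 [-0.001  0.001 -1.   ]] q [ 0.03  0.1   1.89 -0.    1.15 -0.2 ]
tread -60 39 [-0.195 27.419]
tread 20 35 [-0.194 27.212]
tread 70 47 [-0.2   27.687]
```

Request:
carry_out(targets=[{"hand": 77,"x": 0.006,"y": 0,"z": -0.001,"ax": 0,"ay": 0,"az": 0},{"hand": 77,"x": 0.014,"y": 0,"z": -0.001,"ax": 0,"ay": 0,"az": 0},{"hand": 77,"x": 0.024,"y": 0,"z": -0.001,"ax": 0,"ay": 0,"az": 0},{"hand": 77,"x": 0.034,"y": 0,"z": -0.001,"ax": 0,"ay": 0,"az": 0},{"hand": 77,"x": 0.044,"y": 0,"z": -0.001,"ax": 0,"ay": 0,"az": 0},{"hand": 77,"x": 0.054,"y": 0,"z": -0.001,"ax": 0,"ay": 0,"az": 0},{"hand": 77,"x": 0.06,"y": 0,"z": -0.001,"ax": 0,"ay": 0,"az": 0},{"hand": 77,"x": 0.06,"y": 0,"z": -0.001,"ax": 0,"ay": 0,"az": 0}])

```text
t: 6.18
tool_pos: [0.5021, 0.1261, 0.2112]
orientation: [-1.954, -2.459, -0.001]
force: [0.1, 1.2, 4.6]
opening: 0.0717
gripper_force: 2.1
```

```bash
python3 look.py s5
```

```text
t 6.17 tip chute mm [[25.3 39.  25.2]] open 71.7 F(chute) [ 1.1 -0.4  4.6] 
tool axes (cols) in chute
 [[ 1.     0.004  0.001]
 [ 0.004 -1.     0.   ]
 [ 0.001 -0.    -1.   ]] q [ 0.15  0.1   1.9   0.    1.15 -0.08]
tread -60 62 [-0.15  27.116]
tread -20 63 [-0.169 27.664]
tread 20 27 [-0.117 26.782]
tread 70 19 [-0.298 29.371]
blade top [-2.7 46.4 70.7] [ 1.1 52.8 81.1]
```

View pics/s5.png

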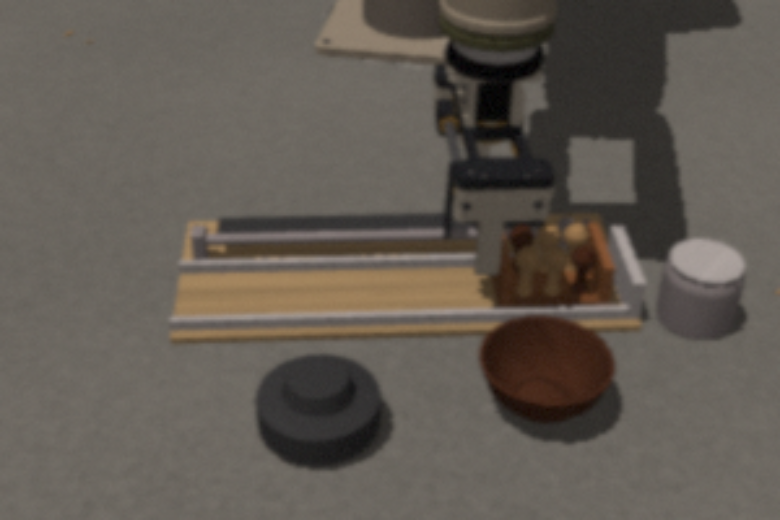

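The rack is past the gate, with its front board at (605,260) about 17 mm from the stop. Now the last part, gently.

Request:
carry_out(targets=[{"hand": 77,"x": 0.005,"y": 0,"z": 0,"ax": 0,"ay": 0,"az": 0},{"hand": 77,"x": 0.009,"y": 0,"z": 0,"ax": 0,"ay": 0,"az": 0},{"hand": 77,"x": 0.012,"y": 0,"z": 0,"ax": 0,"ay": 0,"az": 0},{"hand": 77,"x": 0.0145,"y": 0,"z": 0,"ax": 0,"ay": 0,"az": 0},{"hand": 77,"x": 0.0165,"y": 0,"z": 0,"ax": 0,"ay": 0,"az": 0},{"hand": 77,"x": 0.018,"y": 0,"z": 0,"ax": 0,"ay": 0,"az": 0},{"hand": 77,"x": 0.018,"y": 0,"z": 0,"ax": 0,"ay": 0,"az": 0}])

```text
t: 7.1
tool_pos: [0.4987, 0.1409, 0.2112]
orientation: [1.955, 2.456, -0.005]
force: [1.6, -17.4, 6.1]
opening: 0.0715
gripper_force: 9.8
```

```bash
python3 look.py s6
```

```text
t 7.10 tip chute mm [[39.6 39.2 25.2]] open 71.5 F(chute) [-17.3   2.3   6.1] 
tool axes (cols) in chute
 [[ 1.     0.002 -0.004]
 [ 0.002 -1.     0.001]
 [-0.004 -0.001 -1.   ]] q [ 0.18  0.1   1.89 -0.    1.15 -0.05]
tread -60 62 [-0.156 27.647]
tread -20 63 [-0.158 27.604]
tread 20 55 [-0.158 27.555]
tread 70 11 [-0.214 28.618]
blade top [-1.7 46.4 74. ] [ 1.8 54.2 82.1]
```

Contact force is 17 N against the stop, so the rack is home. Back off 4 mm, then lift straight up.

Request:
carry_out(targets=[{"hand": 77,"x": -0.003,"y": 0,"z": 0,"ax": 0,"ay": 0,"az": 0},{"hand": 77,"x": -0.006,"y": 0,"z": 0,"ax": 0,"ay": 0,"az": 0},{"hand": 77,"x": -0.006,"y": 0,"z": -0.01,"ax": 0,"ay": 0,"az": 0},{"hand": 77,"x": -0.006,"y": 0,"z": -0.025,"ax": 0,"ay": 0,"az": 0},{"hand": 77,"x": -0.006,"y": 0,"z": -0.045,"ax": 0,"ay": 0,"az": 0},{"hand": 77,"x": -0.006,"y": 0,"z": -0.075,"ax": 0,"ay": 0,"az": 0},{"hand": 77,"x": -0.006,"y": 0,"z": -0.115,"ax": 0,"ay": 0,"az": 0},{"hand": 77,"x": -0.006,"y": 0,"z": -0.155,"ax": 0,"ay": 0,"az": 0}])

```text
t: 8.15
tool_pos: [0.4993, 0.137, 0.3681]
orientation: [-1.955, -2.459, 0.0]
force: [-0.2, 0.6, 0.0]
opening: 0.0717
gripper_force: 0.0
```

```bash
python3 look.py s7
python3 - <<'E'
from h import *
im,d=read_camera('scene');P=cloud('scene',d);Q=((P-O)@np.stack([X,Y,[0,0,1]],1))*1000
for n,a,b in (('rear/front boards',40,60),('front',126,139)):
    m=(Q[...,0]>a)&(Q[...,0]<b)&(abs(Q[...,1])<28)&(Q[...,2]>44)&(Q[...,2]<56)
    print(n,m.sum(),np.percentile(Q[m][:,0],[5,50,95]).round(1) if m.any() else '')
im=im[130:270,280:430];cv2.imwrite('pics/s8.png',cv2.convertScaleAbs(cv2.resize(im,None,fx=4,fy=4,interpolation=cv2.INTER_CUBIC),alpha=1.5))
E
```

```text
t 8.15 tip chute mm [[ 36.4  39.5 182.1]] open 71.7 F(chute) [0.6 0.  0. ] 
tool axes (cols) in chute
 [[ 1.     0.003 -0.   ]
 [ 0.003 -1.     0.   ]
 [-0.    -0.    -1.   ]] q [ 0.17 -0.07  1.76 -0.    1.45 -0.06]
tread -60 126 [ 1.204 27.838]
tread -20 126 [ 1.261 26.606]
tread 20 134 [ 1.24  28.271]
tread 70 117 [ 1.173 28.768]
rear/front boards 72 [48.4 51.8 56.4]
front 69 [130.3 133.5 138.4]
```

View pics/s8.png

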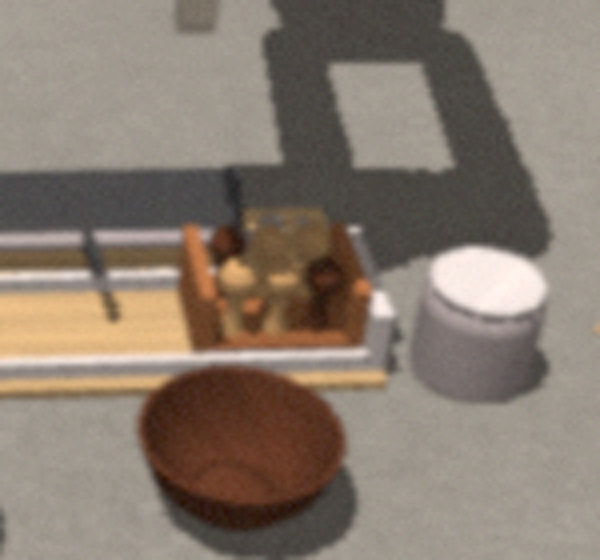

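The rack's front board touches the stop (370,300), the gate is shut behind it with its blade at (100,280), and the tin and bowl haven't moved.

```bash
python3 -c "
from plant import robot
print(robot.close_job())"
```

```text
the job is handed in; nothing more can be done
None
```

I handed the job in at about 8 s of robot time: the last camera check showed the rack flat against the end stop, the gate shut behind it and the tin and bowl in place, but `close_job` returned no verdict.

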